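# Close the seed sample jars with their colour-coded lids

## Task

The four coloured lids have been washed and lie on the drying mat among other glassware: pick out each lid and close the open sample jar whose neck ring has the same colour, so that every lid sits flat on its jar's rim with the plug inside the mouth. Set the lids down without dropping them, and never let a lid touch a jar of another colour, because the samples must not be mixed. Leave the jars standing where they are and the Petri dish and beaker where they lie.

Things in the scene. Friction and masses are not known exactly. Their poses are not given: they have to be found in the camera images.
- knob_red (a point): Knob centre of the loose red lid (55 g), standing upright on the drying mat (top 4 mm above bench). From below: white tapered plug 10 mm deep (38 mm across below, 50 above), red disc 74 mm across, 6 thick, round red knob 24 mm across, 28 tall. The point is 30 mm above the plug's bottom, 14 above the disc's top, 14 below the knob's top. z axis: up along the lid's axis; round, so yaw is free.
- mouth_red (a point): Mouth centre, at rim level, of the open glass jar with the red neck ring. Loose, 0.55 kg, 95 mm tall, body 84 across, neck 70; mouth 62 wide, clear 25 deep; ring 86 across, 13-21 below the rim. Stands in a steel tray (floor 4 mm, rim 18 high). z axis up. Lid on: disc flat on the rim, its knob centre 20 mm above this point, plug with 6 mm play all round.
- knob_blue (a point): Knob centre of the loose blue lid (55 g), standing upright on the drying mat (top 4 mm above bench). From below: white tapered plug 10 mm deep (38 mm across below, 50 above), blue disc 74 mm across, 6 thick, round blue knob 24 mm across, 28 tall. The point is 30 mm above the plug's bottom, 14 above the disc's top, 14 below the knob's top. z axis: up along the lid's axis; round, so yaw is free.
- mouth_blue (a point): Mouth centre, at rim level, of the open glass jar with the blue neck ring. Loose, 0.55 kg, 95 mm tall, body 84 across, neck 70; mouth 62 wide, clear 25 deep; ring 86 across, 13-21 below the rim. Stands in a steel tray (floor 4 mm, rim 18 high). z axis up. Lid on: disc flat on the rim, its knob centre 20 mm above this point, plug with 6 mm play all round.
- knob_green (a point): Knob centre of the loose green lid (55 g), standing upright on the drying mat (top 4 mm above bench). From below: white tapered plug 10 mm deep (38 mm across below, 50 above), green disc 74 mm across, 6 thick, round green knob 24 mm across, 28 tall. The point is 30 mm above the plug's bottom, 14 above the disc's top, 14 below the knob's top. z axis: up along the lid's axis; round, so yaw is free.
- mouth_green (a point): Mouth centre, at rim level, of the open glass jar with the green neck ring. Loose, 0.55 kg, 95 mm tall, body 84 across, neck 70; mouth 62 wide, clear 25 deep; ring 86 across, 13-21 below the rim. Stands in a steel tray (floor 4 mm, rim 18 high). z axis up. Lid on: disc flat on the rim, its knob centre 20 mm above this point, plug with 6 mm play all round.
- knob_yellow (a point): Knob centre of the loose yellow lid (55 g), standing upright on the drying mat (top 4 mm above bench). From below: white tapered plug 10 mm deep (38 mm across below, 50 above), yellow disc 74 mm across, 6 thick, round yellow knob 24 mm across, 28 tall. The point is 30 mm above the plug's bottom, 14 above the disc's top, 14 below the knob's top. z axis: up along the lid's axis; round, so yaw is free.
- mouth_yellow (a point): Mouth centre, at rim level, of the open glass jar with the yellow neck ring. Loose, 0.55 kg, 95 mm tall, body 84 across, neck 70; mouth 62 wide, clear 25 deep; ring 86 across, 13-21 below the rim. Stands in a steel tray (floor 4 mm, rim 18 high). z axis up. Lid on: disc flat on the rim, its knob centre 20 mm above this point, plug with 6 mm play all round.
- dish_mid (a point): Bystander: washed, closed glass Petri dish, 60 mm across, 15 mm tall, lying on the drying mat among the lids; the point is its centre, half-way up.
- beaker_mid (a point): Bystander: small washed glass beaker upside down on the drying mat, 42 mm across, 56 mm tall; the point is its centre, half-way up.
Things that resemble listed ones, but are neither listed nor needed, are in the scene too. Of the things that look like the part that bears knob_blue, the smallest one is meant.

How it is judged (in metres and radians):
At the end, for the whole second after the job is handed in: Each lid lies on the jar of its own colour: axis within 9 mm of the mouth's, knob centre 15 to 23 mm above the rim, lid and jar within 0.1 rad of upright and at rest; each jar within 30 mm of where it stood, and the Petri dish and beaker within 25 mm and still upright (0.2 rad) (horizontal distance between knob_red and mouth_red below 0.009 m and z of knob_red in the frame of mouth_red between 0.015 and 0.023 m and angle between each of knob_red, mouth_red, knob_blue, mouth_blue, knob_green, mouth_green, knob_yellow, mouth_yellow's own z axis and vertical below 0.1 rad and linear speed of each of lid_red, jar_red, lid_blue, jar_blue, lid_green, jar_green, lid_yellow, jar_yellow below 0.02 m/s and distance of each of mouth_red, mouth_blue, mouth_green, mouth_yellow from where it was at the start of the episode below 0.03 m and horizontal distance between knob_blue and mouth_blue below 0.009 m and z of knob_blue in the frame of mouth_blue between 0.015 and 0.023 m and horizontal distance between knob_green and mouth_green below 0.009 m and z of knob_green in the frame of mouth_green between 0.015 and 0.023 m and horizontal distance between knob_yellow and mouth_yellow below 0.009 m and z of knob_yellow in the frame of mouth_yellow between 0.015 and 0.023 m and distance of each of dish_mid, beaker_mid from where it was at the start of the episode below 0.025 m and angle between each of dish_mid, beaker_mid's own z axis and vertical below 0.2 rad); the robot touches nothing.
It fails at once if a lid touches the jar of another colour (contact force between any of lid_red, lid_green, lid_yellow and jar_blue above 0.5 N or contact force between any of lid_red, lid_blue, lid_yellow and jar_green above 0.5 N or contact force between any of lid_red, lid_blue, lid_green and jar_yellow above 0.5 N or contact force between any of lid_blue, lid_green, lid_yellow and jar_red above 0.5 N).
It fails at once if a lid is dropped (falls free more than about 25 mm) ((linear speed of lid_red above 0.7 m/s and contact force between the fingers and lid_red below 0.05 N) or (linear speed of lid_blue above 0.7 m/s and contact force between the fingers and lid_blue below 0.05 N) or (linear speed of lid_green above 0.7 m/s and contact force between the fingers and lid_green below 0.05 N) or (linear speed of lid_yellow above 0.7 m/s and contact force between the fingers and lid_yellow below 0.05 N)).
It fails at once if a jar is pushed more than 40 mm or tipped more than about 20 degrees (distance of any of mouth_red, mouth_blue, mouth_green, mouth_yellow from where it was at the start of the episode above 0.04 m or angle between any of mouth_red, mouth_blue, mouth_green, mouth_yellow's own z axis and vertical above 0.35 rad).
It fails at once if the Petri dish or the beaker is pushed more than 40 mm or knocked over (distance of any of dish_mid, beaker_mid from where it was at the start of the episode above 0.04 m or angle between any of dish_mid, beaker_mid's own z axis and vertical above 0.5 rad).
It also fails if it takes over 104 s, if anything falls off the work surface, if the arm or the gripper's body presses on something with over 40 N, if the wrist force passes 120 N, or if a joint passes its speed limit or range.

## Robot

A 6-joint arm with a two-finger parallel gripper is mounted at the origin on the work surface. World frame = base frame: x ahead of the robot, y to its left, z up, the work surface at z = 0. Lengths are in m, angles in degrees, forces in N, time in s.
With the tool pointing down it reaches from about 0.35 to 0.925 m from the base axis. Payload 6.4 kg.
Tool frame: the origin (TCP) lies at the very end of the fingers, on their centre line; the grasp point (between the pads) lies 19 mm behind it (grip_point_offset is the distance from the TCP to the grasp point, in m); x points along the fingers, z is the direction in which the jaws open and shut, and the axes are right-handed (so a half turn about x gives the same grasp; the last joint's range is limited). The gripper opens to 94 mm and grips with 3 to 60 N. Pads are 16 mm wide; open, the fingers measure 119 mm over their backs; the gripper's body (75 mm by 177 mm) begins 78 mm behind the grasp point.
Start: joints at [63.936, 14.043, 89.255, -0, 76.702, -9.975], TCP at [0.18, 0.625, 0.205] pointing down, gripper open.
Joint ranges: [-179.41, 179.41], [-58.25, 129.5], [7.25, 145.43], [-54.29, 234.29], [11.92, 165.04], [-157.13, 157.13]. Speed limits (degrees/s): [147.25, 147.25, 180, 180, 180, 180].

## Interface

Orientations are given as [roll, pitch, yaw] about the fixed x, y, z axes, in that order (R = Rz(yaw) Ry(pitch) Rx(roll)).
In Python, from cell import * gives the robot as it stands.
- The arm moves only by the tool move_arm, never from a script. Its argument "targets" is a list of rows, each an object with "travel": the shift along the tool's x, y, z in m, a list of three; "angular": the turn, a rotation vector about the tool's x, y, z in rad, a list of three; "jaw": the opening in per cent of the stroke, from 0 (shut) to 100 (fully open). In form: [{"travel": [tx, ty, tz], "angular": [ax, ay, az], "jaw": jaw}, ...]. A call has 1 to 20 rows; each row is the pose to reach, as a shift and turn from the pose commanded when the call began, along the tool's axes at that moment; what a row does not reach only later rows make up. A row lasts 1/10 s, in which the tool goes at most 50 mm and 8.59 degrees, less where a joint would pass 70% of its speed; a pose out of reach is approached as far as the arm can. A call with a gripper value outside its range is refused whole. The fingers move at their own pace and stop on an object; "force" is the grip in N (left out, the last holds). Time passes only in rows, so rows that repeat a pose let the fingers close. It gives the time, the measured TCP pose, the force and the opening at its end, in the units of the state.
- observe(): the state, without advancing time (a new reading comes with each control period).
- grab_frame(name): name is "scene" or "top" or "wrist"; returns the picture (400x640x3 uint8, blue, green, red); there is no depth.
- get_calibration(name): a dict with "fx", "fy", "cx", "cy" (pixels), "D" ([k1, k2, p1, p2, k3] as OpenCV has them; the pictures are not rectified), "cam_to_world" (4x4, takes a point from camera to world coordinates). Camera axes: x right, y up, looking along -z (the intrinsics and any distortion apply to the point x, -y, -z); pixel columns grow to the right and rows downward; lengths in m; the calibration is good to about 2 mm. A picture is of the moment at which its call begins: read the wrist's pose just before it. get_calibration takes no time and is no camera call; for the wrist camera it gives the pose at the moment of the call.
- close_job(): hands the job in, once; it reports no verdict.
The state is a dict: "time": time; "joints": joint angles; "joint_vel": joint speeds; "effort": joint torques, N m; "eef_pos": TCP position; "orientation": TCP orientation; "force": force on the tool from outside, world axes, zero at the start; "wrist_torque": the same for the moment, N m; "opening": finger opening in m.
Only numpy, scipy, OpenCV 4.12 (cv2) and the standard library are available. Lean on these libraries where they do the work, as an engineer would, in place of code of your own. Each camera call takes 0.05 s, during which the arm holds its last target.

## Working session

There is one attempt and no reset: what is moved stays moved. The work goes in short steps, Python scripts to look and compute and a tool call to move; the robot and the scene stay as the last step left them, time stands still between calls to the robot, and variables do not carry over. Pictures are saved under pics/ and viewed, and the job is handed in when it is done.

Besides the shell and the picture viewer there is one more tool, called after "Emit:" as name(argument=value, ...) on one line, values as JSON. move_arm: Moves the arm, as the interface text tells. Its arguments: {"type":"object","properties":{"targets":{"type":"array"},"force":{"type":"number"}},"required":["targets"]}

```bash
ls; mkdir -p pics
python3 - <<'E'
from cell import *
import cv2
print(observe())
for n in ["scene","top","wrist"]:
    c=get_calibration(n); print(n,c)
    cv2.imwrite(f"pics/{n}0.png",grab_frame(n))
E
```

```text
pics
{'time': 0.0, 'joints': array([ 6.39346068e+01,  1.40810991e+01,  8.93237812e+01,  1.23158531e-04,
        7.67019767e+01, -9.97459059e+00]), 'joint_vel': array([ 0.03651843, -0.04785682, -0.09077119, -0.03668991, -0.06540851,
       -0.06290416]), 'effort': array([ 1.32791829e-04, -4.15807307e+01, -3.14616573e+01,  6.85890578e-02,
        3.30716057e-02, -1.54808868e-04]), 'eef_pos': array([0.17987638, 0.62399721, 0.20438968]), 'orientation': array([ 169.96117197,   89.89314294, -116.12965906]), 'force': array([ 0.51796683, -0.1703533 ,  0.60556895]), 'wrist_torque': array([-0.03018855,  0.04150068,  0.01823226]), 'opening': 0.09412227892940316}
scene {'fx': 368.4286461988521, 'fy': 368.4286461988521, 'cx': 323.29561199731313, 'cy': 201.08844762258585, 'D': array([0.00475238, 0.        , 0.        , 0.        , 0.        ]), 'cam_to_world': array([[ 0.06304045, -0.59154874,  0.80380096,  1.41594954],
       [ 0.99788676,  0.02465446, -0.06011801, -0.16486283],
       [ 0.01574546,  0.8058922 ,  0.59185288,  0.70974102],
       [ 0.        ,  0.        ,  0.        ,  1.        
[... 196 characters left out ...]
to_world': array([[-0.00680569,  0.98669398, -0.16244592,  0.38134318],
       [-0.99989301, -0.00461126,  0.01388192, -0.08617216],
       [ 0.01294813,  0.16252302,  0.98661979,  1.32769351],
       [ 0.        ,  0.        ,  0.        ,  1.        ]])}
wrist {'fx': 341.7155757913615, 'fy': 341.7155757913615, 'cx': 319.14122305591053, 'cy': 191.1097498529824, 'D': array([0.02476076, 0.        , 0.        , 0.        , 0.        ]), 'cam_to_world': array([[ 0.27786517, -0.92947618, -0.24262108,  0.10967445],
       [ 0.96061836,  0.26837705,  0.07201479,  0.64370932],
       [-0.0018221 , -0.25307667,  0.96744451,  0.38356229],
       [ 0.        ,  0.        ,  0.        ,  1.        ]])}
```

View pics/top0.png

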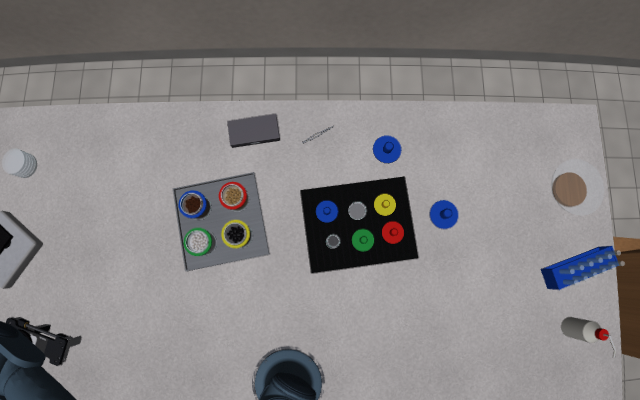

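View pics/scene0.png

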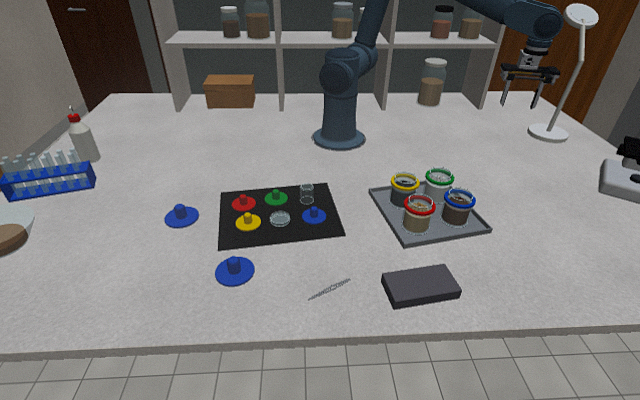

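View pics/wrist0.png

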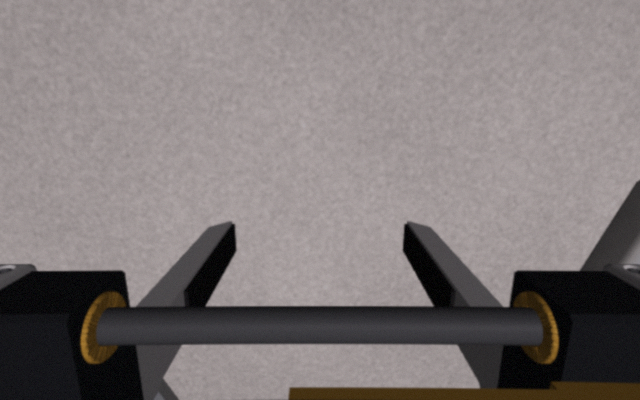

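```bash
cat > h.py <<'E'
from cell import *
import cv2, numpy as np
from scipy.optimize import least_squares
HUE={'red':[(0,8),(172,180)],'blue':[(105,130)],'green':[(50,85)],'yellow':[(22,35)]}
def cast(c,uv,z):
    K=np.array([[c['fx'],0,c['cx']],[0,c['fy'],c['cy']],[0,0,1]])
    n=cv2.undistortPoints(np.asarray(uv,float).reshape(-1,1,2),K,c['D']).reshape(-1,2)
    d=np.c_[n[:,0],-n[:,1],-np.ones(len(n))]@c['cam_to_world'][:3,:3].T
    o=c['cam_to_world'][:3,3]
    return o+d*((z-o[2])/d[:,2])[:,None]
def proj(c,P):
    P=np.atleast_2d(P);T=np.linalg.inv(c['cam_to_world']);p=P@T[:3,:3].T+T[:3,3]
    K=np.array([[c['fx'],0,c['cx']],[0,c['fy'],c['cy']],[0,0,1]])
    q=p*[1,-1,-1]
    return cv2.projectPoints(q,np.zeros(3),np.zeros(3),K,c['D'])[0].reshape(-1,2)
def mask(im,col,s=110,v=40):
    h=cv2.cvtColor(im,cv2.COLOR_BGR2HSV);m=0
    for a,b in HUE[col]: m=m|cv2.inRange(h,(a,s,v),(b,255,255))
    return m
def circ(P):
    f=lambda q:np.hypot(P[:,0]-q[0],P[:,1]-q[1])-q[2]
    r=least_squares(f,[*P[:,:2].mean(0),.04],loss='soft_l1',f_scale=.001)
    return r.x
def blobs(im,col,amin=60,**k):
    cs,_=cv2.findContours(mask(im,col,**k),cv2.RETR_EXTERNAL,cv2.CHAIN_APPROX_NONE)
    return [(cv2.contourArea(x),x.reshape(-1,2)) for x in cs if cv2.contourArea(x)>amin]
E
python3 - <<'E'
from h import *
for n in ['top','scene']:
    im=cv2.imread(f'pics/{n}0.png');c=get_calibration(n)
    for col in HUE:
        for a,p in blobs(im,col):
            r=cv2.minEnclosingCircle(p.astype(np.float32))
            print(n,col,int(a),np.round(r[0]),'z20',np.round(circ(cast(c,p,.02)),4),'z84',np.round(circ(cast(c,p,.084)),4))
E
```

```text
top red 99 [601. 334.] z20 [ 0.1233 -1.0549  0.0209] z84 [ 0.1359 -1.0075  0.0199]
top red 382 [392. 232.] z20 [ 0.4802 -0.3429  0.0365] z84 [ 0.4753 -0.3304  0.0347]
top red 589 [232. 195.] z20 [0.6049 0.1858 0.046 ] z84 [0.594  0.1725 0.0438]
top blue 1670 [579. 267.] z20 [ 0.506  -0.9564  0.1985] z84 [ 0.4999 -0.9137  0.1888]
top blue 595 [444. 214.] z20 [ 0.5382 -0.5176  0.0467] z84 [ 0.5305 -0.4965  0.0444]
top blue 387 [327. 211.] z20 [ 0.5512 -0.1267  0.0368] z84 [ 0.5429 -0.1247  0.035 ]
top blue 589 [192. 204.] z20 [0.5772 0.3197 0.0463] z84 [0.5676 0.2999 0.044 ]
top blue 571 [387. 149.] z20 [ 0.7628 -0.3335  0.0469] z84 [ 0.7441 -0.3214  0.0446]
top green 388 [363. 240.] z20 [ 0.4556 -0.2433  0.0364] z84 [ 0.452  -0.2356  0.0346]
top green 595 [197. 241.] z20 [0.4521 0.2974 0.0454] z84 [0.4486 0.2786 0.0432]
top yellow 602 [235. 234.] z20 [0.478  0.173  0.0454] z84 [0.4732 0.1603 0.0432]
top yellow 374 [385. 204.] z20 [ 0.573  -0.3193  0.0366] z84 [ 0.5636 -0.3079  0.0348]
scene red 139 [420. 204.] z20 [0.5114 0.2047 0.0475] z84 [0.5953 0.1704 0.0431]
scene red 295 [243. 2
[... 220 characters left out ...]
-0.3202  0.0432]
scene blue 320 [314. 216.] z20 [ 0.5505 -0.1283  0.0383] z84 [ 0.6308 -0.1317  0.0348]
scene blue 538 [182. 218.] z20 [ 0.5375 -0.5202  0.0479] z84 [ 0.619  -0.4872  0.0435]
scene blue 140 [460. 198.] z20 [0.4828 0.3439 0.0478] z84 [0.5694 0.2967 0.0433]
scene blue 2458 [ 48. 182.] z20 [ 0.3224 -1.008   0.12  ] z84 [ 0.4239 -0.9298  0.1088]
scene green 257 [276. 198.] z20 [ 0.455  -0.2454  0.0373] z84 [ 0.5441 -0.2379  0.0338]
scene green 76 [440. 176.] z20 [0.3506 0.3216 0.0459] z84 [0.4494 0.2765 0.0416]
scene yellow 336 [248. 222.] z20 [ 0.5709 -0.3221  0.0376] z84 [ 0.6493 -0.3075  0.0341]
scene yellow 111 [405. 181.] z20 [0.3778 0.1918 0.047 ] z84 [0.4741 0.1587 0.0426]
```

```bash
cat >> h.py <<'E'
from scipy.spatial.transform import Rotation as Rt
def pose():
    o=observe();return o['eef_pos'],Rt.from_euler('xyz',o['orientation'],degrees=True),o
def delta(target,Rw=None):
    p,R,_=pose();t=R.inv().apply(np.asarray(target)-p)
    return np.round(t,4),(np.round((R.inv()*Rw).as_rotvec(),4) if Rw else None)
E
python3 - <<'E'
from h import *
p,R,o=pose();print(np.round(R.as_matrix(),3))
for s in (1,-1):
  Rw=Rt.from_matrix(np.array([[0,0,-1],[-s,0,0],[0,s,0]]).T)
  print(s,delta([.55,-.128,.205],Rw))
for sx in (1,-1):
  Rw=Rt.from_matrix(np.array([[0,0,-1],[0,sx,0],[sx,0,0]]).T); print('x',sx,np.linalg.det(Rw.as_matrix()),delta([.55,-.128,.205],Rw))
E
```

```text
[[-0.001 -0.961  0.277]
 [-0.001  0.277  0.961]
 [-1.     0.    -0.002]]
1 (array([ 4.000e-04, -5.640e-01, -6.201e-01]), array([-0.2808, -0.0015, -0.0005]))
-1 (array([ 4.000e-04, -5.640e-01, -6.201e-01]), array([ 2.8608e+00, -7.0000e-04,  2.1000e-03]))
x 1 0.9999999999999993 (array([ 4.000e-04, -5.640e-01, -6.201e-01]), array([ 1.29e+00, -1.50e-03,  7.00e-04]))
x -1 0.9999999999999993 (array([ 4.000e-04, -5.640e-01, -6.201e-01]), array([-1.8516e+00, -8.0000e-04, -1.6000e-03]))
```

Emit:
move_arm(targets=[{"travel":[0,-0.564,-0.621],"angular":[-0.281,0,0],"jaw":45},{"travel":[0,-0.564,-0.621],"angular":[-0.281,0,0],"jaw":45},{"travel":[0,-0.564,-0.621],"angular":[-0.281,0,0],"jaw":45},{"travel":[0,-0.564,-0.621],"angular":[-0.281,0,0],"jaw":45},{"travel":[0,-0.564,-0.621],"angular":[-0.281,0,0],"jaw":45},{"travel":[0,-0.564,-0.621],"angular":[-0.281,0,0],"jaw":45},{"travel":[0,-0.564,-0.621],"angular":[-0.281,0,0],"jaw":45},{"travel":[0,-0.564,-0.621],"angular":[-0.281,0,0],"jaw":45},{"travel":[0,-0.564,-0.621],"angular":[-0.281,0,0],"jaw":45},{"travel":[0,-0.564,-0.621],"angular":[-0.281,0,0],"jaw":45},{"travel":[0,-0.564,-0.621],"angular":[-0.281,0,0],"jaw":45},{"travel":[0,-0.564,-0.621],"angular":[-0.281,0,0],"jaw":45},{"travel":[0,-0.564,-0.621],"angular":[-0.281,0,0],"jaw":45},{"travel":[0,-0.564,-0.621],"angular":[-0.281,0,0],"jaw":45},{"travel":[0,-0.564,-0.621],"angular":[-0.281,0,0],"jaw":45},{"travel":[0,-0.564,-0.621],"angular":[-0.281,0,0],"jaw":45},{"travel":[0,-0.564,-0.621],"angular":[-0.281,0,0],"jaw":45},{"travel":[0,-0.564,-0.621],"angular":[-0.281,0,0],"jaw":45},{"travel":[0,-0.564,-0.621],"angular":[-0.281,0,0],"jaw":45},{"travel":[0,-0.564,-0.621],"angular":[-0.281,0,0],"jaw":45}], force=20)

```text
time: 2.15
eef_pos: [0.5494, -0.1273, 0.2051]
orientation: [53.6, 89.9, 143.7]
force: [-0.1, 0.1, 0.2]
opening: 0.0422
```

Run:
```python
from h import *
p,R,o=pose();print(o['time'],p,np.round(R.as_matrix(),3),o['opening'],o['joints'])
c=get_calibration('wrist');im=grab_frame('wrist');cv2.imwrite('pics/w1.png',im)
for col in HUE:
    for a,q in blobs(im,col,300):
        print(col,int(a),np.round(q.mean(0)),q.min(0),q.max(0),np.round(circ(cast(c,q,.02)),4))
```

```text
2.15 [ 0.54936674 -0.12725583  0.20513076] [[-0.001 -1.    -0.001]
 [ 0.001 -0.001  1.   ]
 [-1.     0.001  0.001]] 0.04215498063707203 [-2.45657542e+01  2.61657710e+00  1.02011045e+02  1.16245310e-02
  7.54265900e+01 -1.14634548e+02]
red 1399 [612. 225.] [591 187] [639 265] [0.6147 0.2201 0.0435]
red 4576 [108. 102.] [69 64] [147 140] [ 0.4788 -0.3436  0.038 ]
blue 3725 [319. 171.] [284 137] [354 205] [ 0.5496 -0.1283  0.0377]
green 4582 [203.  78.] [166  39] [241 117] [ 0.4545 -0.2449  0.0374]
yellow 3698 [144. 189.] [107 156] [179 223] [ 0.5709 -0.3209  0.0379]
yellow 1616 [624. 101.] [605  52] [639 147] [0.4729 0.211  0.0479]
```

View pics/w1.png

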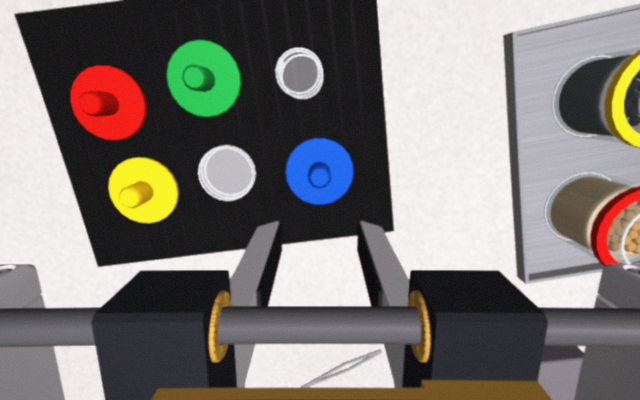

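Emit:
move_arm(targets=[{"travel":[0.04,-0.001,-0.001],"angular":[0,0,0],"jaw":45},{"travel":[0.08,-0.001,-0.001],"angular":[0,0,0],"jaw":45},{"travel":[0.12,-0.001,-0.001],"angular":[0,0,0],"jaw":45},{"travel":[0.15,-0.001,-0.001],"angular":[0,0,0],"jaw":45},{"travel":[0.17,-0.001,-0.001],"angular":[0,0,0],"jaw":45},{"travel":[0.182,-0.001,-0.001],"angular":[0,0,0],"jaw":45},{"travel":[0.182,-0.001,-0.001],"angular":[0,0,0],"jaw":45},{"travel":[0.182,-0.001,-0.001],"angular":[0,0,0],"jaw":45},{"travel":[0.182,-0.001,-0.001],"angular":[0,0,0],"jaw":15},{"travel":[0.182,-0.001,-0.001],"angular":[0,0,0],"jaw":15},{"travel":[0.182,-0.001,-0.001],"angular":[0,0,0],"jaw":15},{"travel":[0.182,-0.001,-0.001],"angular":[0,0,0],"jaw":15},{"travel":[0.182,-0.001,-0.001],"angular":[0,0,0],"jaw":15},{"travel":[0.182,-0.001,-0.001],"angular":[0,0,0],"jaw":15}], force=20)

```text
time: 3.6
eef_pos: [0.5517, -0.1297, 0.0245]
orientation: [-107.1, 89.9, -17.1]
force: [-0.8, 2.0, 7.0]
opening: 0.0235
```

Emit:
move_arm(targets=[{"travel":[-0.01,0,0],"angular":[0,0,0],"jaw":15},{"travel":[-0.03,0,0],"angular":[0,0,0],"jaw":15},{"travel":[-0.06,0,0],"angular":[0,0,0],"jaw":15},{"travel":[-0.1,0,0],"angular":[0,0,0],"jaw":15},{"travel":[-0.14,0,0],"angular":[0,0,0],"jaw":15},{"travel":[-0.17,0,0],"angular":[0,0,0],"jaw":15},{"travel":[-0.18,0,0],"angular":[0,0,0],"jaw":15},{"travel":[-0.18,0,0],"angular":[0,0,0],"jaw":15}])

```text
time: 4.4
eef_pos: [0.5515, -0.1297, 0.2048]
orientation: [-116.3, 89.8, -26.3]
force: [-0.2, -0.5, -1.7]
opening: 0.0233
```

Run:
```python
from h import *
p,R,o=pose();print(o['time'],p,o['force'],o['opening'])
im=grab_frame('scene');cv2.imwrite('pics/s1.png',cv2.resize(im[80:280,170:490],None,fx=2.4,fy=2.4))
c=get_calibration('wrist');im=grab_frame('wrist');cv2.imwrite('pics/w2.png',im)
for col in HUE:
    for a,q in blobs(im,col,300):
        print(col,int(a),np.round(q.mean(0)),q.min(0),q.max(0),np.round(circ(cast(c,q,p[2]-.004)),4))
```

```text
4.4 [ 0.55154119 -0.12972029  0.20478892] [-0.19458406 -0.50838212 -1.70433377] 0.02328669878738435
red 1357 [615. 227.] [595 187] [639 264] [0.5461 0.045  0.0212]
red 4640 [109. 101.] [70 63] [148 140] [ 0.4781 -0.2371  0.019 ]
blue 715 [133. 357.] [113 344] [148 373] [ 0.6313 -0.2459  0.0104]
blue 9404 [319. 228.] [254 165] [384 286] [ 0.544  -0.1303  0.0339]
green 4648 [205.  77.] [166  37] [242 116] [ 0.466  -0.1877  0.0187]
yellow 3752 [144. 189.] [108 155] [180 223] [ 0.5242 -0.2257  0.019 ]
yellow 1472 [627.  99.] [610  54] [639 144] [0.475  0.0406 0.0234]
```

View pics/s1.png

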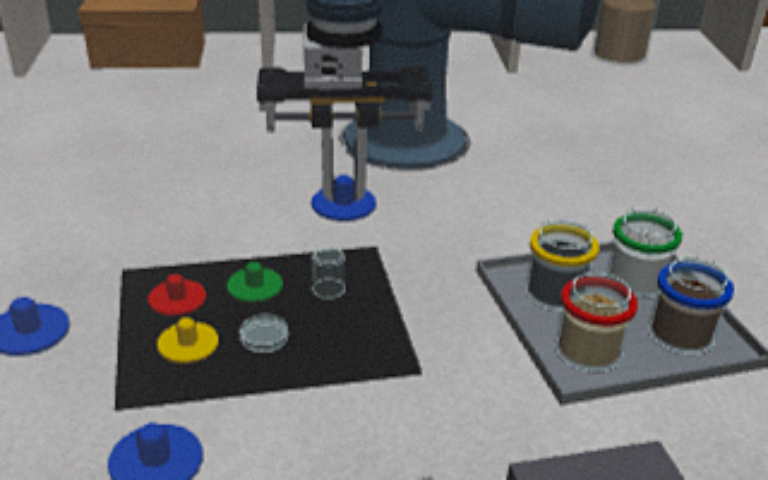

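View pics/w2.png

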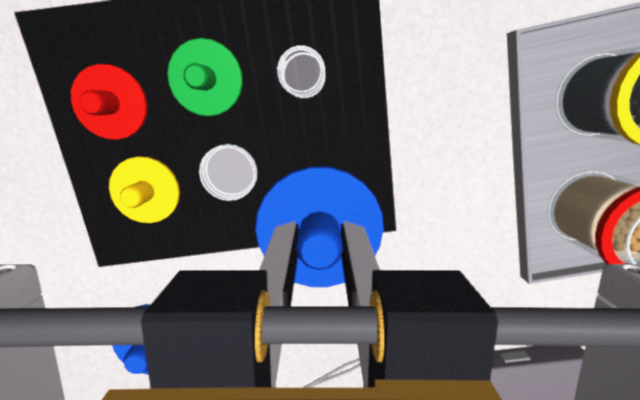

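Emit:
move_arm(targets=[{"travel":[0,-0.018,0.428],"angular":[0,0,0],"jaw":15},{"travel":[0,-0.018,0.428],"angular":[0,0,0],"jaw":15},{"travel":[0,-0.018,0.428],"angular":[0,0,0],"jaw":15},{"travel":[0,-0.018,0.428],"angular":[0,0,0],"jaw":15},{"travel":[0,-0.018,0.428],"angular":[0,0,0],"jaw":15},{"travel":[0,-0.018,0.428],"angular":[0,0,0],"jaw":15},{"travel":[0,-0.018,0.428],"angular":[0,0,0],"jaw":15},{"travel":[0,-0.018,0.428],"angular":[0,0,0],"jaw":15},{"travel":[0,-0.018,0.428],"angular":[0,0,0],"jaw":15},{"travel":[0,-0.018,0.428],"angular":[0,0,0],"jaw":15},{"travel":[0,-0.018,0.428],"angular":[0,0,0],"jaw":15},{"travel":[0,-0.018,0.428],"angular":[0,0,0],"jaw":15}])

```text
time: 5.7
eef_pos: [0.5684, 0.2973, 0.2019]
orientation: [113.9, 89.8, -156.2]
force: [-0.4, -0.1, 0.5]
opening: 0.0236
```

Run:
```python
from h import *
p,R,o=pose();print(o['time'],p,o['force'],o['opening'],R.as_matrix().round(3))
c=get_calibration('wrist');im=grab_frame('wrist');cv2.imwrite('pics/w3.png',im)
for col in HUE:
    for a,q in blobs(im,col,300):
        print(col,int(a),np.round(q.mean(0)),q.min(0),q.max(0),np.round(circ(cast(c,q,.084)),4))
        if col=='blue' and abs(q.mean(0)[0]-319)<25 :
            u=q[q[:,1]<225]; P=cast(c,u,p[2]-.003)
            f=lambda v:np.hypot(P[:,0]-v[0],P[:,1]-v[1])-.037
            print('held',least_squares(f,p[:2],loss='soft_l1',f_scale=.001).x)
```

```text
5.7 [0.56836703 0.29728112 0.20188383] [-0.37753257 -0.0573997   0.47457612] 0.023639665165005957 [[-0.002 -1.     0.001]
 [-0.001  0.001  1.   ]
 [-1.     0.002 -0.001]]
red 482 [159. 232.] [139 197] [194 251] [0.5982 0.1653 0.0314]
red 2041 [184. 210.] [132 165] [232 259] [0.594  0.171  0.0436]
blue 11906 [320. 218.] [256 135] [383 286] [0.5874 0.2968 0.0585]
held [0.55048793 0.2968803 ]
green 2227 [295.  51.] [240   0] [350  97] [0.4488 0.2768 0.0416]
yellow 10124 [151.  71.] [94 12] [208 127] [0.4723 0.1589 0.0448]
```

View pics/w3.png

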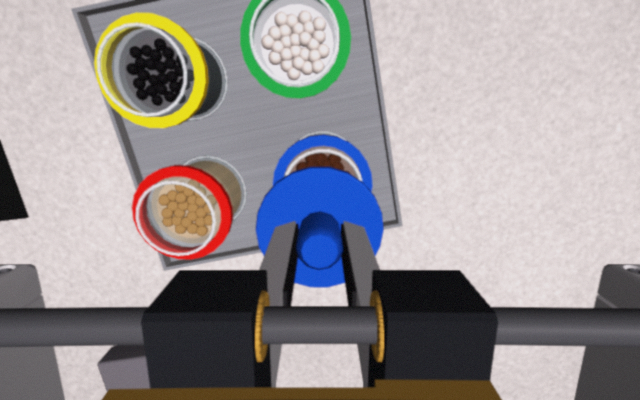

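```bash
cat >> h.py <<'E'
def held(im,c,p,col,dz=-.003):
    q=max((b for b in blobs(im,col,300) if abs(b[1].mean(0)[0]-319)<30),key=lambda b:b[0])[1]
    u=q[(q[:,1]<222)&(q[:,1]>168)]; P=cast(c,u,p[2]+dz)
    f=lambda v:np.hypot(P[:,0]-v[0],P[:,1]-v[1])-.037
    r=least_squares(f,p[:2],loss='soft_l1',f_scale=.0005);return r.x,len(u),np.abs(r.fun).mean()
E
python3 - <<'E'
from h import *
p,R,o=pose();c=get_calibration('wrist')
for dz in (-.002,-.004):
  print(p,held(cv2.imread('pics/w2.png'),c,p,'blue',dz), held(cv2.imread('pics/w3.png'),c,p,'blue',dz))
E
```

```text
[0.56863281 0.2971429  0.20240531] (array([0.56594259, 0.29613081]), 137, np.float64(0.001629602663223199)) (array([0.56609835, 0.29656463]), 114, np.float64(0.0032220047531070772))
[0.56863281 0.2971429  0.20240531] (array([0.56614754, 0.29612224]), 137, np.float64(0.0015438316423984442)) (array([0.56609524, 0.2965271 ]), 114, np.float64(0.003148662421292363))
```

Emit:
move_arm(targets=[{"travel":[0.02,-0.002,0.001],"angular":[0,0,0],"jaw":15},{"travel":[0.04,-0.002,0.001],"angular":[0,0,0],"jaw":15},{"travel":[0.06,-0.002,0.001],"angular":[0,0,0],"jaw":15},{"travel":[0.075,-0.002,0.001],"angular":[0,0,0],"jaw":15},{"travel":[0.082,-0.002,0.001],"angular":[0,0,0],"jaw":15},{"travel":[0.086,-0.002,0.001],"angular":[0,0,0],"jaw":15},{"travel":[0.088,-0.002,0.001],"angular":[0,0,0],"jaw":15},{"travel":[0.088,-0.002,0.001],"angular":[0,0,0],"jaw":15},{"travel":[0.088,-0.002,0.001],"angular":[0,0,0],"jaw":15}])

```text
time: 6.65
eef_pos: [0.5714, 0.2998, 0.1164]
orientation: [-73.6, 89.9, 16.5]
force: [-0.4, -0.4, -1.4]
opening: 0.0237
```

Run:
```python
from h import *
p,R,o=pose();print(o['time'],p,o['force'],o['opening'])
im=grab_frame('scene');cv2.imwrite('pics/s2.png',cv2.resize(im[130:270,350:530],None,fx=4,fy=4))
```

```text
6.65 [0.57138546 0.29976357 0.11635184] [-0.44958186 -0.36462822 -1.42991823] 0.02372866824744928
```

View pics/s2.png

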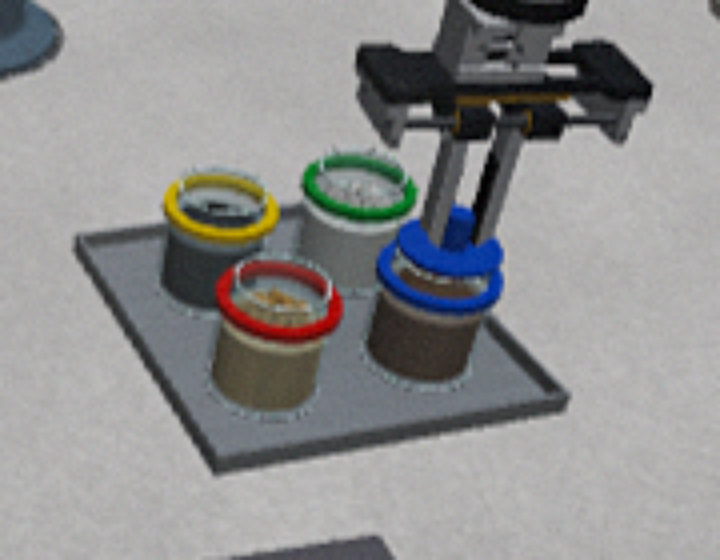

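Emit:
move_arm(targets=[{"travel":[0.002,0.001,-0.001],"angular":[0,0,0],"jaw":15},{"travel":[0.004,0.001,-0.001],"angular":[0,0,0],"jaw":15},{"travel":[0.006,0.001,-0.001],"angular":[0,0,0],"jaw":15},{"travel":[0.007,0.001,-0.001],"angular":[0,0,0],"jaw":15},{"travel":[0.007,0.001,-0.001],"angular":[0,0,0],"jaw":15}])

```text
time: 7.2
eef_pos: [0.5701, 0.2987, 0.1095]
orientation: [-95.4, 90.0, -5.4]
force: [-2.4, -1.1, 4.0]
opening: 0.0238
```

Emit:
move_arm(targets=[{"travel":[0.001,0,0],"angular":[0,0,0],"jaw":15},{"travel":[0.001,0,0],"angular":[0,0,0],"jaw":28},{"travel":[0.001,0,0],"angular":[0,0,0],"jaw":35},{"travel":[0.001,0,0],"angular":[0,0,0],"jaw":45},{"travel":[0.001,0,0],"angular":[0,0,0],"jaw":45},{"travel":[0.001,0,0],"angular":[0,0,0],"jaw":45},{"travel":[-0.02,0,0],"angular":[0,0,0],"jaw":45},{"travel":[-0.05,0,0],"angular":[0,0,0],"jaw":45},{"travel":[-0.08,0,0],"angular":[0,0,0],"jaw":45},{"travel":[-0.095,0,0],"angular":[0,0,0],"jaw":45},{"travel":[-0.095,0,0],"angular":[0,0,0],"jaw":45}])

```text
time: 8.3
eef_pos: [0.5713, 0.2991, 0.2062]
orientation: [-72.4, 89.7, 17.6]
force: [-0.2, 0.5, 0.4]
opening: 0.0424
```

```bash
cat >> h.py <<'E'
def chk(n):
    p,R,o=pose();print(o['time'],p,o['force'],o['opening'])
    c=get_calibration('wrist');im=grab_frame('wrist')
    im2=grab_frame('scene');a=cv2.resize(im2[140:250,355:500],(800,600))
    b=im
    cv2.imwrite(f'pics/{n}.png',np.vstack([cv2.resize(a,(480,360)),cv2.resize(b,(480,240))[:240]]))
    return p,R,c,im
E
python3 - <<'E'
from h import *
p,R,c,im=chk('c1')
for a,q in blobs(im,'blue',300):
  print(int(a),q.mean(0),np.round(circ(cast(c,q,.105)),4),np.round(circ(cast(c,q,.084)),4))
E
```

```text
8.3 [0.57126022 0.29905867 0.20617014] [-0.15741992  0.51823407  0.37428726] 0.04240728424196163
7395 [319.74181818 178.05818182] [0.5624 0.2986 0.0413] [0.5672 0.2986 0.0443]
```

View pics/c1.png

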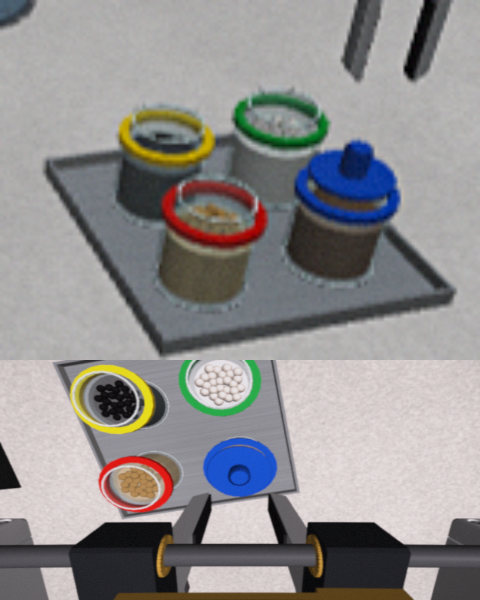

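Emit:
move_arm(targets=[{"travel":[0,0.116,-0.544],"angular":[0,0,0],"jaw":45},{"travel":[0,0.116,-0.544],"angular":[0,0,0],"jaw":45},{"travel":[0,0.116,-0.544],"angular":[0,0,0],"jaw":45},{"travel":[0,0.116,-0.544],"angular":[0,0,0],"jaw":45},{"travel":[0,0.116,-0.544],"angular":[0,0,0],"jaw":45},{"travel":[0,0.116,-0.544],"angular":[0,0,0],"jaw":45},{"travel":[0,0.116,-0.544],"angular":[0,0,0],"jaw":45},{"travel":[0,0.116,-0.544],"angular":[0,0,0],"jaw":45},{"travel":[0,0.116,-0.544],"angular":[0,0,0],"jaw":45},{"travel":[0,0.116,-0.544],"angular":[0,0,0],"jaw":45},{"travel":[0,0.116,-0.544],"angular":[0,0,0],"jaw":45},{"travel":[0,0.116,-0.544],"angular":[0,0,0],"jaw":45},{"travel":[0,0.116,-0.544],"angular":[0,0,0],"jaw":45},{"travel":[0,0.116,-0.544],"angular":[0,0,0],"jaw":45},{"travel":[0,0.116,-0.544],"angular":[0,0,0],"jaw":45},{"travel":[0,0.116,-0.544],"angular":[0,0,0],"jaw":45},{"travel":[0,0.116,-0.544],"angular":[0,0,0],"jaw":45}])

```text
time: 10.1
eef_pos: [0.4543, -0.2445, 0.2035]
orientation: [-121.5, 90.0, -31.4]
force: [0.4, -0.0, -0.0]
opening: 0.042
```

Run:
```python
from h import *
p,R,o=pose();print(o['time'],p,R.as_matrix().round(3))
c=get_calibration('wrist');im=grab_frame('wrist');cv2.imwrite('pics/w4.png',im)
for col in HUE:
  for a,q in blobs(im,col,300):
    print(col,int(a),q.mean(0),np.round(circ(cast(c,q,.02)),4))
im=grab_frame('top');cv2.imwrite('pics/t4.png',im);c=get_calibration('top')
for a,q in blobs(im,'blue'): print(int(a),q.mean(0),np.round(circ(cast(c,q,.105)),4),np.round(circ(cast(c,q,.084)),4))
```

```text
10.1 [ 0.45428929 -0.24449201  0.20346544] [[ 0.    -1.    -0.002]
 [-0.    -0.002  1.   ]
 [-1.    -0.    -0.   ]]
red 3638 [229.05128205 192.24102564] [ 0.4784 -0.3444  0.0379]
blue 410 [260.51219512 380.8902439 ] [ 0.725  -0.3217  0.0162]
blue 5517 [ 75.8340249  241.18257261] [ 0.536  -0.5189  0.0483]
green 3711 [319.23076923 170.73333333] [ 0.4542 -0.2455  0.0374]
yellow 345 [278.74712644 274.24137931] [ 0.5706 -0.3189  0.0341]
yellow 495 [234.11827957 257.7311828 ] [ 0.5573 -0.3412  0.0182]
1669 [581.38383838 267.08080808] [ 0.4984 -0.9     0.1861] [ 0.3652 -0.9494  0.0945]
594 [443.64556962 214.16455696] [ 0.5281 -0.4895  0.0436] [ 0.5306 -0.4965  0.0444]
590 [192.22077922 203.77922078] [0.5644 0.2933 0.0433] [0.5675 0.2999 0.044 ]
571 [386.68831169 148.85714286] [ 0.738  -0.3174  0.0439] [ 0.7441 -0.3214  0.0446]
```

View pics/w4.png

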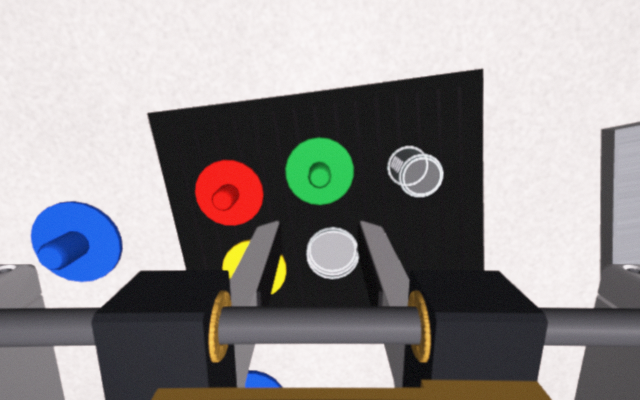

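Emit:
move_arm(targets=[{"travel":[0.04,0,0],"angular":[0,0,0],"jaw":45},{"travel":[0.08,0,0],"angular":[0,0,0],"jaw":45},{"travel":[0.12,0,0],"angular":[0,0,0],"jaw":45},{"travel":[0.15,0,0],"angular":[0,0,0],"jaw":45},{"travel":[0.17,0,0],"angular":[0,0,0],"jaw":45},{"travel":[0.179,0,0],"angular":[0,0,0],"jaw":45},{"travel":[0.179,0,0],"angular":[0,0,0],"jaw":45},{"travel":[0.179,0,0],"angular":[0,0,0],"jaw":15},{"travel":[0.179,0,0],"angular":[0,0,0],"jaw":15},{"travel":[0.179,0,0],"angular":[0,0,0],"jaw":15},{"travel":[0.179,0,0],"angular":[0,0,0],"jaw":15},{"travel":[0.179,0,0],"angular":[0,0,0],"jaw":15},{"travel":[0.17,0,0],"angular":[0,0,0],"jaw":15},{"travel":[0.14,0,0],"angular":[0,0,0],"jaw":15},{"travel":[0.1,0,0],"angular":[0,0,0],"jaw":15},{"travel":[0.06,0,0],"angular":[0,0,0],"jaw":15},{"travel":[0.02,0,0],"angular":[0,0,0],"jaw":15},{"travel":[0,0,0],"angular":[0,0,0],"jaw":15},{"travel":[0,0,0],"angular":[0,0,0],"jaw":15}])

```text
time: 12.1
eef_pos: [0.4555, -0.2468, 0.2076]
orientation: [-131.9, 89.6, -41.9]
force: [0.3, -0.0, -0.2]
opening: 0.0235
```

Run:
```python
from h import *
p,R,o=pose();print(o['time'],p,o['force'],o['opening'])
c=get_calibration('wrist');im=grab_frame('wrist');cv2.imwrite('pics/w5.png',im)
print(held(im,c,p,'green'))
```

```text
12.1 [ 0.45552408 -0.24677171  0.20755039] [ 0.28235885 -0.04259506 -0.19822786] 0.023547986161965406
(array([ 0.4542442 , -0.24758957]), 156, np.float64(0.0020065612240709736))
```

View pics/w5.png

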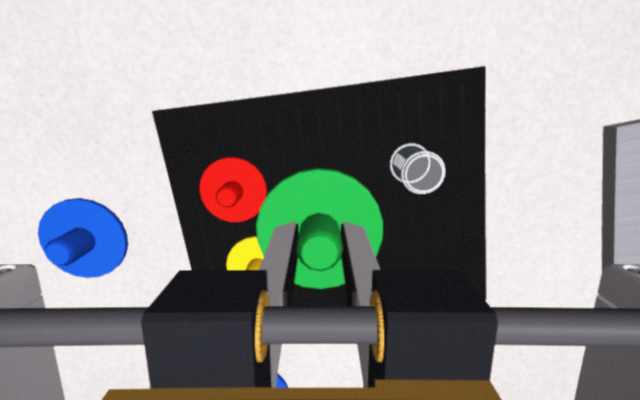

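Emit:
move_arm(targets=[{"travel":[0,0.0035,0.5225],"angular":[0,0,0],"jaw":15},{"travel":[0,0.0035,0.5225],"angular":[0,0,0],"jaw":15},{"travel":[0,0.0035,0.5225],"angular":[0,0,0],"jaw":15},{"travel":[0,0.0035,0.5225],"angular":[0,0,0],"jaw":15},{"travel":[0,0.0035,0.5225],"angular":[0,0,0],"jaw":15},{"travel":[0,0.0035,0.5225],"angular":[0,0,0],"jaw":15},{"travel":[0,0.0035,0.5225],"angular":[0,0,0],"jaw":15},{"travel":[0,0.0035,0.5225],"angular":[0,0,0],"jaw":15},{"travel":[0,0.0035,0.5225],"angular":[0,0,0],"jaw":15},{"travel":[0,0.0035,0.5225],"angular":[0,0,0],"jaw":15},{"travel":[0,0.0035,0.5225],"angular":[0,0,0],"jaw":15},{"travel":[0,0.0035,0.5225],"angular":[0,0,0],"jaw":15},{"travel":[0,0.0035,0.5225],"angular":[0,0,0],"jaw":15},{"travel":[0,0.0035,0.5225],"angular":[0,0,0],"jaw":15},{"travel":[0,0.0035,0.5225],"angular":[0,0,0],"jaw":15},{"travel":[0,0.0035,0.5225],"angular":[0,0,0],"jaw":15},{"travel":[0,0.0035,0.5225],"angular":[0,0,0],"jaw":15},{"travel":[0,0.0035,0.5225],"angular":[0,0,0],"jaw":15}])

```text
time: 13.95
eef_pos: [0.4505, 0.2767, 0.2036]
orientation: [-74.0, 90.0, 15.9]
force: [0.3, -0.3, 0.1]
opening: 0.0234
```

Run:
```python
from h import *
p,R,c,im=chk('c2');print(R.as_matrix().round(3))
for col in HUE:
  for a,q in blobs(im,col,300):
    print(col,int(a),q.mean(0),np.round(circ(cast(c,q,.084)),4))
```

```text
13.95 [0.45050448 0.27673583 0.20358785] [ 0.31494288 -0.33098518  0.12279487] 0.023363404543856256
[[ 0. -1.  0.]
 [ 0.  0.  1.]
 [-1. -0.  0.]]
blue 873 [322.55319149 296.4893617 ] [0.5624 0.2819 0.0188]
green 11827 [319.67446043 217.73561151] [0.4698 0.2762 0.0587]
yellow 7294 [191.79359431 206.65124555] [0.4722 0.1589 0.0448]
```

View pics/c2.png

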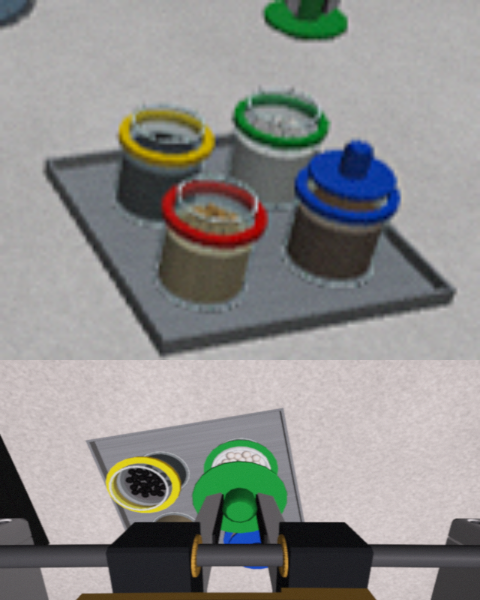

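Emit:
move_arm(targets=[{"travel":[0.02,0,0],"angular":[0,0,0],"jaw":15},{"travel":[0.04,0,0],"angular":[0,0,0],"jaw":15},{"travel":[0.06,0,0],"angular":[0,0,0],"jaw":15},{"travel":[0.075,0,0],"angular":[0,0,0],"jaw":15},{"travel":[0.082,0,0],"angular":[0,0,0],"jaw":15},{"travel":[0.086,0,0],"angular":[0,0,0],"jaw":15},{"travel":[0.089,0,0],"angular":[0,0,0],"jaw":15},{"travel":[0.091,0,0],"angular":[0,0,0],"jaw":15},{"travel":[0.092,0,0],"angular":[0,0,0],"jaw":15},{"travel":[0.093,0,0],"angular":[0,0,0],"jaw":15},{"travel":[0.094,0,0],"angular":[0,0,0],"jaw":15},{"travel":[0.094,0,0],"angular":[0,0,0],"jaw":15}])

```text
time: 15.25
eef_pos: [0.4509, 0.2773, 0.1108]
orientation: [-76.8, 89.9, 13.2]
force: [-2.3, -0.6, 6.4]
opening: 0.0233
```

Emit:
move_arm(targets=[{"travel":[0.0005,0,0],"angular":[0,0,0],"jaw":28},{"travel":[0.0005,0,0],"angular":[0,0,0],"jaw":35},{"travel":[0.0005,0,0],"angular":[0,0,0],"jaw":45},{"travel":[0.0005,0,0],"angular":[0,0,0],"jaw":45},{"travel":[0.0005,0,0],"angular":[0,0,0],"jaw":45},{"travel":[-0.02,0,0],"angular":[0,0,0],"jaw":45},{"travel":[-0.05,0,0],"angular":[0,0,0],"jaw":45},{"travel":[-0.08,0,0],"angular":[0,0,0],"jaw":45},{"travel":[-0.094,0,0],"angular":[0,0,0],"jaw":45},{"travel":[-0.094,0,0],"angular":[0,0,0],"jaw":45}])

```text
time: 16.25
eef_pos: [0.4516, 0.2775, 0.2056]
orientation: [-70.7, 89.7, 19.3]
force: [-0.2, -0.1, 0.6]
opening: 0.0424
```

Run:
```python
from h import *
p,R,c,im=chk('c3')
```

```text
16.25 [0.45163722 0.27752225 0.20559669] [-0.21716548 -0.05358625  0.64792809] 0.042445188018995654
```

View pics/c3.png

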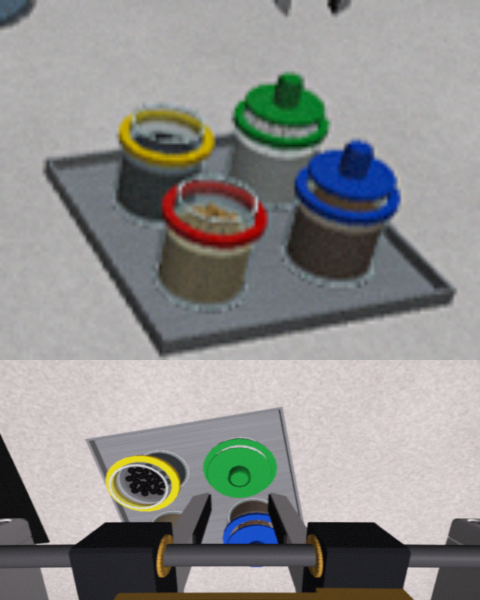

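Emit:
move_arm(targets=[{"travel":[0,-0.0285,-0.6215],"angular":[0,0,0],"jaw":45},{"travel":[0,-0.0285,-0.6215],"angular":[0,0,0],"jaw":45},{"travel":[0,-0.0285,-0.6215],"angular":[0,0,0],"jaw":45},{"travel":[0,-0.0285,-0.6215],"angular":[0,0,0],"jaw":45},{"travel":[0,-0.0285,-0.6215],"angular":[0,0,0],"jaw":45},{"travel":[0,-0.0285,-0.6215],"angular":[0,0,0],"jaw":45},{"travel":[0,-0.0285,-0.6215],"angular":[0,0,0],"jaw":45},{"travel":[0,-0.0285,-0.6215],"angular":[0,0,0],"jaw":45},{"travel":[0,-0.0285,-0.6215],"angular":[0,0,0],"jaw":45},{"travel":[0,-0.0285,-0.6215],"angular":[0,0,0],"jaw":45},{"travel":[0,-0.0285,-0.6215],"angular":[0,0,0],"jaw":45},{"travel":[0,-0.0285,-0.6215],"angular":[0,0,0],"jaw":45},{"travel":[0,-0.0285,-0.6215],"angular":[0,0,0],"jaw":45},{"travel":[0,-0.0285,-0.6215],"angular":[0,0,0],"jaw":45},{"travel":[0,-0.0285,-0.6215],"angular":[0,0,0],"jaw":45},{"travel":[0,-0.0285,-0.6215],"angular":[0,0,0],"jaw":45},{"travel":[0,-0.0285,-0.6215],"angular":[0,0,0],"jaw":45},{"travel":[0,-0.0285,-0.6215],"angular":[0,0,0],"jaw":45},{"travel":[0,-0.0285,-0.6215],"angular":[0,0,0],"jaw":45},{"travel":[0,-0.0285,-0.6215],"angular":[0,0,0],"jaw":45}])

```text
time: 18.35
eef_pos: [0.4791, -0.3441, 0.2036]
orientation: [-139.4, 90.0, -49.4]
force: [0.1, -0.1, -0.5]
opening: 0.0421
```

Run:
```python
from h import *
p,R,o=pose();print(o['time'],p,R.as_matrix().round(3),o['joints'])
c=get_calibration('wrist');im=grab_frame('wrist');cv2.imwrite('pics/w6.png',im)
for col in HUE:
  for a,q in blobs(im,col,300):
    print(col,int(a),q.mean(0),np.round(circ(cast(c,q,.02)),4))
```

```text
18.35 [ 0.47913415 -0.34410885  0.20364695] [[ 0.    -1.    -0.001]
 [-0.    -0.001  1.   ]
 [-1.    -0.    -0.   ]] [-4.66892009e+01  6.16894983e+00  9.84039752e+01 -9.56750372e-04
  7.54071534e+01 -1.36729560e+02]
red 3779 [319.57360406 170.23857868] [ 0.4786 -0.3449  0.0378]
blue 1895 [326.0755814  374.41860465] [ 0.7423 -0.3362  0.0348]
blue 5494 [162.95       220.52083333] [ 0.5363 -0.5195  0.0478]
yellow 2710 [336.58659218 249.27374302] [ 0.5711 -0.3241  0.0366]
```

View pics/w6.png

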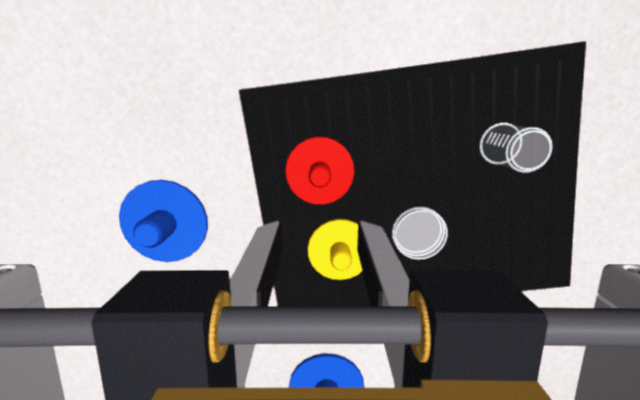

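Emit:
move_arm(targets=[{"travel":[0.04,0,0],"angular":[0,0,0],"jaw":45},{"travel":[0.08,0,0],"angular":[0,0,0],"jaw":45},{"travel":[0.12,0,0],"angular":[0,0,0],"jaw":45},{"travel":[0.15,0,0],"angular":[0,0,0],"jaw":45},{"travel":[0.17,0,0],"angular":[0,0,0],"jaw":45},{"travel":[0.179,0,0],"angular":[0,0,0],"jaw":45},{"travel":[0.179,0,0],"angular":[0,0,0],"jaw":45},{"travel":[0.179,0,0],"angular":[0,0,0],"jaw":15},{"travel":[0.179,0,0],"angular":[0,0,0],"jaw":15},{"travel":[0.179,0,0],"angular":[0,0,0],"jaw":15},{"travel":[0.179,0,0],"angular":[0,0,0],"jaw":15},{"travel":[0.179,0,0],"angular":[0,0,0],"jaw":15},{"travel":[0.17,0,0],"angular":[0,0,0],"jaw":15},{"travel":[0.14,0,0],"angular":[0,0,0],"jaw":15},{"travel":[0.1,0,0],"angular":[0,0,0],"jaw":15},{"travel":[0.06,0,0],"angular":[0,0,0],"jaw":15},{"travel":[0.02,0,0],"angular":[0,0,0],"jaw":15},{"travel":[0,0,0],"angular":[0,0,0],"jaw":15},{"travel":[0,0,0],"angular":[0,0,0],"jaw":15}])

```text
time: 20.3
eef_pos: [0.4804, -0.3459, 0.2078]
orientation: [-137.2, 89.6, -47.2]
force: [-0.2, -0.7, -0.3]
opening: 0.0232
```

Run:
```python
from h import *
p,R,o=pose();print(o['time'],p,o['force'],o['opening'])
c=get_calibration('wrist');im=grab_frame('wrist');cv2.imwrite('pics/w7.png',im)
print(held(im,c,p,'red'))
```

```text
20.3 [ 0.48041289 -0.34588672  0.2077991 ] [-0.20509959 -0.7154484  -0.28876537] 0.023170403228115755
(array([ 0.4784773, -0.3467996]), 141, np.float64(0.0016089695273433314))
```

View pics/w7.png

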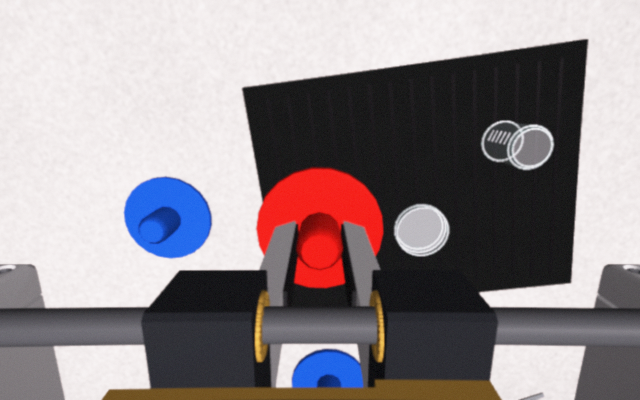

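Emit:
move_arm(targets=[{"travel":[0,-0.1165,0.516],"angular":[0,0,0],"jaw":15},{"travel":[0,-0.1165,0.516],"angular":[0,0,0],"jaw":15},{"travel":[0,-0.1165,0.516],"angular":[0,0,0],"jaw":15},{"travel":[0,-0.1165,0.516],"angular":[0,0,0],"jaw":15},{"travel":[0,-0.1165,0.516],"angular":[0,0,0],"jaw":15},{"travel":[0,-0.1165,0.516],"angular":[0,0,0],"jaw":15},{"travel":[0,-0.1165,0.516],"angular":[0,0,0],"jaw":15},{"travel":[0,-0.1165,0.516],"angular":[0,0,0],"jaw":15},{"travel":[0,-0.1165,0.516],"angular":[0,0,0],"jaw":15},{"travel":[0,-0.1165,0.516],"angular":[0,0,0],"jaw":15},{"travel":[0,-0.1165,0.516],"angular":[0,0,0],"jaw":15},{"travel":[0,-0.1165,0.516],"angular":[0,0,0],"jaw":15},{"travel":[0,-0.1165,0.516],"angular":[0,0,0],"jaw":15},{"travel":[0,-0.1165,0.516],"angular":[0,0,0],"jaw":15},{"travel":[0,-0.1165,0.516],"angular":[0,0,0],"jaw":15},{"travel":[0,-0.1165,0.516],"angular":[0,0,0],"jaw":15},{"travel":[0,-0.1165,0.516],"angular":[0,0,0],"jaw":15},{"travel":[0,-0.1165,0.516],"angular":[0,0,0],"jaw":15}])

```text
time: 22.15
eef_pos: [0.5954, 0.1712, 0.2036]
orientation: [-93.6, 90.0, -3.7]
force: [-0.2, 0.5, -0.8]
opening: 0.0234
```

Run:
```python
from h import *
p,R,c,im=chk('c4');print(R.as_matrix().round(3))
for col in HUE:
  for a,q in blobs(im,col,300):
    print(col,int(a),q.mean(0),np.round(circ(cast(c,q,.084)),4))
```

```text
22.15 [0.59542838 0.17115848 0.20356627] [-0.15518591  0.53439712 -0.81205928] 0.023438715006165206
[[ 0. -1.  0.]
 [-0.  0.  1.]
 [-1. -0. -0.]]
red 11881 [319.64781022 217.85948905] [0.615  0.1707 0.0586]
blue 8480 [467.98       152.32333333] [0.5674 0.2994 0.0452]
green 5606 [451.84385382  22.3089701 ] [0.4617 0.2763 0.0343]
yellow 2373 [304.88938053  49.57522124] [0.4736 0.1588 0.0418]
```

View pics/c4.png

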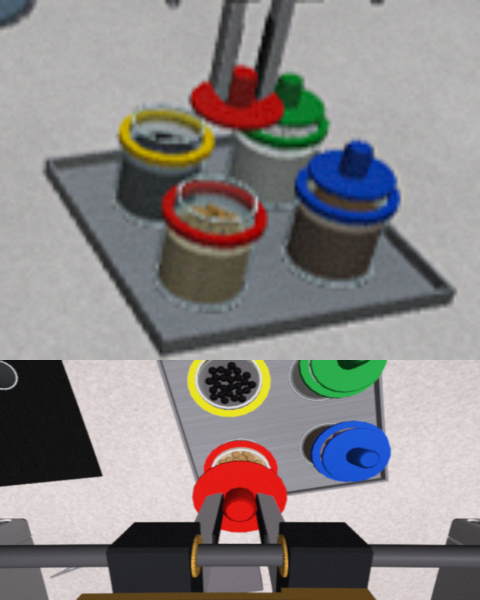

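Emit:
move_arm(targets=[{"travel":[0.02,0,0],"angular":[0,0,0],"jaw":15},{"travel":[0.04,0,0],"angular":[0,0,0],"jaw":15},{"travel":[0.06,0,0],"angular":[0,0,0],"jaw":15},{"travel":[0.075,0,0],"angular":[0,0,0],"jaw":15},{"travel":[0.082,0,0],"angular":[0,0,0],"jaw":15},{"travel":[0.086,0,0],"angular":[0,0,0],"jaw":15},{"travel":[0.089,0,0],"angular":[0,0,0],"jaw":15},{"travel":[0.091,0,0],"angular":[0,0,0],"jaw":15},{"travel":[0.092,0,0],"angular":[0,0,0],"jaw":15},{"travel":[0.093,0,0],"angular":[0,0,0],"jaw":15},{"travel":[0.094,0,0],"angular":[0,0,0],"jaw":15},{"travel":[0.094,0,0],"angular":[0,0,0],"jaw":15}])

```text
time: 23.45
eef_pos: [0.5959, 0.1717, 0.111]
orientation: [-90.4, 89.9, -0.4]
force: [-2.6, -1.1, 5.3]
opening: 0.0231
```

Emit:
move_arm(targets=[{"travel":[0.0005,0,0],"angular":[0,0,0],"jaw":28},{"travel":[0.0005,0,0],"angular":[0,0,0],"jaw":35},{"travel":[0.0005,0,0],"angular":[0,0,0],"jaw":45},{"travel":[0.0005,0,0],"angular":[0,0,0],"jaw":45},{"travel":[0.0005,0,0],"angular":[0,0,0],"jaw":45},{"travel":[-0.02,0,0],"angular":[0,0,0],"jaw":45},{"travel":[-0.05,0,0],"angular":[0,0,0],"jaw":45},{"travel":[-0.08,0,0],"angular":[0,0,0],"jaw":45},{"travel":[-0.094,0,0],"angular":[0,0,0],"jaw":45},{"travel":[-0.094,0,0],"angular":[0,0,0],"jaw":45}])

```text
time: 24.45
eef_pos: [0.5968, 0.1718, 0.2059]
orientation: [-84.2, 89.7, 5.9]
force: [0.8, 0.4, 1.1]
opening: 0.0421
```

Run:
```python
from h import *
p,R,c,im=chk('c5')
```

```text
24.45 [0.59675457 0.17175985 0.20589913] [0.77439456 0.40718852 1.06788356] 0.04211991225471492
```

View pics/c5.png

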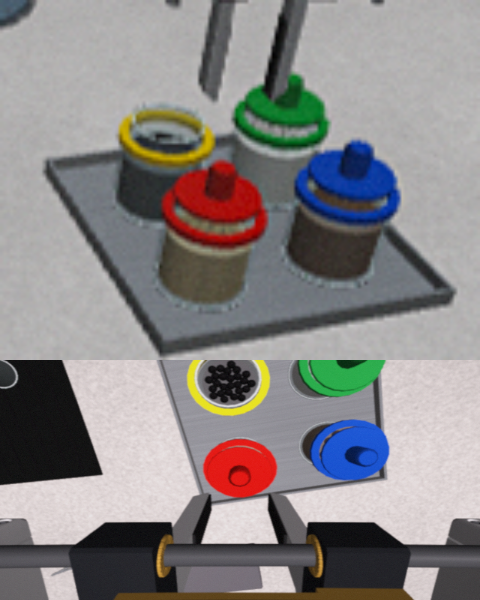

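Emit:
move_arm(targets=[{"travel":[0,0.0245,-0.4925],"angular":[0,0,0],"jaw":45},{"travel":[0,0.0245,-0.4925],"angular":[0,0,0],"jaw":45},{"travel":[0,0.0245,-0.4925],"angular":[0,0,0],"jaw":45},{"travel":[0,0.0245,-0.4925],"angular":[0,0,0],"jaw":45},{"travel":[0,0.0245,-0.4925],"angular":[0,0,0],"jaw":45},{"travel":[0,0.0245,-0.4925],"angular":[0,0,0],"jaw":45},{"travel":[0,0.0245,-0.4925],"angular":[0,0,0],"jaw":45},{"travel":[0,0.0245,-0.4925],"angular":[0,0,0],"jaw":45},{"travel":[0,0.0245,-0.4925],"angular":[0,0,0],"jaw":45},{"travel":[0,0.0245,-0.4925],"angular":[0,0,0],"jaw":45},{"travel":[0,0.0245,-0.4925],"angular":[0,0,0],"jaw":45},{"travel":[0,0.0245,-0.4925],"angular":[0,0,0],"jaw":45},{"travel":[0,0.0245,-0.4925],"angular":[0,0,0],"jaw":45},{"travel":[0,0.0245,-0.4925],"angular":[0,0,0],"jaw":45},{"travel":[0,0.0245,-0.4925],"angular":[0,0,0],"jaw":45},{"travel":[0,0.0245,-0.4925],"angular":[0,0,0],"jaw":45}])

```text
time: 26.15
eef_pos: [0.5712, -0.32, 0.2036]
orientation: [-113.8, 90.0, -23.7]
force: [0.3, 0.6, 0.9]
opening: 0.0426
```

Run:
```python
from h import *
p,R,o=pose();print(o['time'],p,R.as_matrix().round(3))
c=get_calibration('wrist');im=grab_frame('wrist');cv2.imwrite('pics/w8.png',im)
for a,q in blobs(im,'yellow',300):
    print(int(a),q.mean(0),np.round(circ(cast(c,q,.02)),4))
```

```text
26.15 [ 0.57124291 -0.32002172  0.20356281] [[ 0.    -1.    -0.001]
 [-0.    -0.001  1.   ]
 [-1.    -0.    -0.   ]]
3764 [318.22885572 170.45771144] [ 0.5711 -0.3216  0.0377]
```

View pics/w8.png

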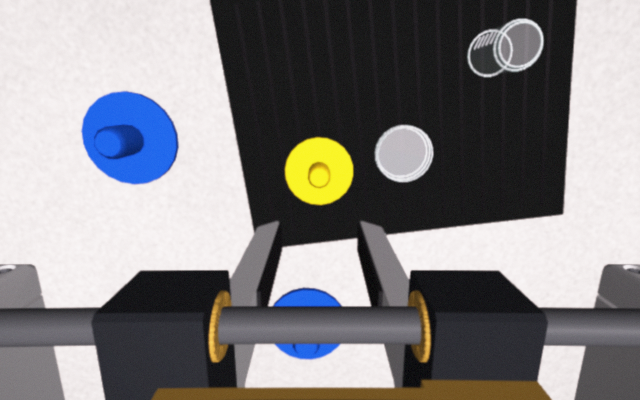

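Emit:
move_arm(targets=[{"travel":[0.04,0,-0.001],"angular":[0,0,0],"jaw":45},{"travel":[0.08,0,-0.001],"angular":[0,0,0],"jaw":45},{"travel":[0.12,0,-0.001],"angular":[0,0,0],"jaw":45},{"travel":[0.15,0,-0.001],"angular":[0,0,0],"jaw":45},{"travel":[0.17,0,-0.001],"angular":[0,0,0],"jaw":45},{"travel":[0.179,0,-0.001],"angular":[0,0,0],"jaw":45},{"travel":[0.179,0,-0.001],"angular":[0,0,0],"jaw":45},{"travel":[0.179,0,-0.001],"angular":[0,0,0],"jaw":15},{"travel":[0.179,0,-0.001],"angular":[0,0,0],"jaw":15},{"travel":[0.179,0,-0.001],"angular":[0,0,0],"jaw":15},{"travel":[0.179,0,-0.001],"angular":[0,0,0],"jaw":15},{"travel":[0.179,0,-0.001],"angular":[0,0,0],"jaw":15},{"travel":[0.17,0,-0.001],"angular":[0,0,0],"jaw":15},{"travel":[0.14,0,-0.001],"angular":[0,0,0],"jaw":15},{"travel":[0.1,0,-0.001],"angular":[0,0,0],"jaw":15},{"travel":[0.06,0,-0.001],"angular":[0,0,0],"jaw":15},{"travel":[0.02,0,-0.001],"angular":[0,0,0],"jaw":15},{"travel":[0,0,-0.001],"angular":[0,0,0],"jaw":15},{"travel":[0,0,-0.001],"angular":[0,0,0],"jaw":15}])

```text
time: 28.1
eef_pos: [0.5726, -0.3232, 0.2082]
orientation: [-130.2, 89.6, -40.2]
force: [-0.2, -1.3, 0.2]
opening: 0.0236
```

Run:
```python
from h import *
p,R,o=pose();print(o['time'],p,o['force'],o['opening'])
c=get_calibration('wrist');im=grab_frame('wrist');cv2.imwrite('pics/w9.png',im)
print(held(im,c,p,'yellow'))
```

```text
28.1 [ 0.57257957 -0.32322849  0.20818177] [-0.21615307 -1.25487683  0.18254216] 0.02363676887306444
(array([ 0.57116705, -0.32422425]), 157, np.float64(0.00135151439060388))
```

View pics/w9.png

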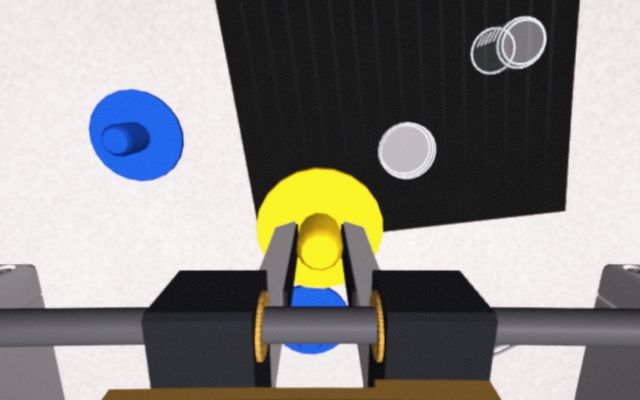

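Emit:
move_arm(targets=[{"travel":[0,0.0965,0.481],"angular":[0,0,0],"jaw":15},{"travel":[0,0.0965,0.481],"angular":[0,0,0],"jaw":15},{"travel":[0,0.0965,0.481],"angular":[0,0,0],"jaw":15},{"travel":[0,0.0965,0.481],"angular":[0,0,0],"jaw":15},{"travel":[0,0.0965,0.481],"angular":[0,0,0],"jaw":15},{"travel":[0,0.0965,0.481],"angular":[0,0,0],"jaw":15},{"travel":[0,0.0965,0.481],"angular":[0,0,0],"jaw":15},{"travel":[0,0.0965,0.481],"angular":[0,0,0],"jaw":15},{"travel":[0,0.0965,0.481],"angular":[0,0,0],"jaw":15},{"travel":[0,0.0965,0.481],"angular":[0,0,0],"jaw":15},{"travel":[0,0.0965,0.481],"angular":[0,0,0],"jaw":15},{"travel":[0,0.0965,0.481],"angular":[0,0,0],"jaw":15},{"travel":[0,0.0965,0.481],"angular":[0,0,0],"jaw":15},{"travel":[0,0.0965,0.481],"angular":[0,0,0],"jaw":15},{"travel":[0,0.0965,0.481],"angular":[0,0,0],"jaw":15},{"travel":[0,0.0965,0.481],"angular":[0,0,0],"jaw":15},{"travel":[0,0.0965,0.481],"angular":[0,0,0],"jaw":15}])

```text
time: 29.85
eef_pos: [0.4746, 0.1586, 0.2035]
orientation: [-92.9, 90.0, -3.0]
force: [0.1, 0.2, -0.8]
opening: 0.0232
```

Run:
```python
from h import *
p,R,c,im=chk('c6');print(R.as_matrix().round(3))
```

```text
29.85 [0.47457641 0.15859833 0.20349089] [ 0.0963495   0.1539298  -0.84316116] 0.02316999503205277
[[ 0.    -1.     0.001]
 [-0.     0.001  1.   ]
 [-1.    -0.    -0.   ]]
```

View pics/c6.png

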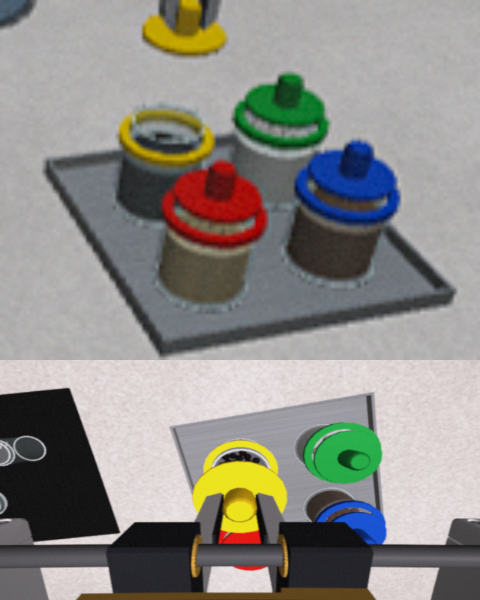

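Emit:
move_arm(targets=[{"travel":[0.02,0,0],"angular":[0,0,0],"jaw":15},{"travel":[0.04,0,0],"angular":[0,0,0],"jaw":15},{"travel":[0.06,0,0],"angular":[0,0,0],"jaw":15},{"travel":[0.075,0,0],"angular":[0,0,0],"jaw":15},{"travel":[0.082,0,0],"angular":[0,0,0],"jaw":15},{"travel":[0.086,0,0],"angular":[0,0,0],"jaw":15},{"travel":[0.089,0,0],"angular":[0,0,0],"jaw":15},{"travel":[0.091,0,0],"angular":[0,0,0],"jaw":15},{"travel":[0.092,0,0],"angular":[0,0,0],"jaw":15},{"travel":[0.093,0,0],"angular":[0,0,0],"jaw":15},{"travel":[0.094,0,0],"angular":[0,0,0],"jaw":15},{"travel":[0.094,0,0],"angular":[0,0,0],"jaw":15}])

```text
time: 31.15
eef_pos: [0.475, 0.1591, 0.1111]
orientation: [-94.7, 90.0, -4.6]
force: [-3.0, -1.2, 7.7]
opening: 0.0233
```

Contact as in the earlier placings; release, lift and move aside so the cameras see freely.

Emit:
move_arm(targets=[{"travel":[0.0005,0,0],"angular":[0,0,0],"jaw":28},{"travel":[0.0005,0,0],"angular":[0,0,0],"jaw":35},{"travel":[0.0005,0,0],"angular":[0,0,0],"jaw":45},{"travel":[0.0005,0,0],"angular":[0,0,0],"jaw":45},{"travel":[0.0005,0,0],"angular":[0,0,0],"jaw":45},{"travel":[-0.02,0,0],"angular":[0,0,0],"jaw":45},{"travel":[-0.05,0,0],"angular":[0,0,0],"jaw":45},{"travel":[-0.09,0,0],"angular":[0,0,0],"jaw":45},{"travel":[-0.14,0,0],"angular":[0,0,0],"jaw":45},{"travel":[-0.2,0,0],"angular":[0,0,0],"jaw":45},{"travel":[-0.2,-0.04,0.1],"angular":[0,0,0],"jaw":45},{"travel":[-0.2,-0.04,0.1],"angular":[0,0,0],"jaw":45},{"travel":[-0.2,-0.04,0.1],"angular":[0,0,0],"jaw":45},{"travel":[-0.2,-0.04,0.1],"angular":[0,0,0],"jaw":45},{"travel":[-0.2,-0.04,0.1],"angular":[0,0,0],"jaw":45}])

```text
time: 32.65
eef_pos: [0.5139, 0.2583, 0.3088]
orientation: [122.3, 89.9, -147.7]
force: [0.3, 0.6, -0.5]
opening: 0.0424
```

Run:
```python
from h import *
p,R,c,im=chk('c7');cv2.imwrite('pics/w10.png',im)
J={'red':(.594,.1712),'blue':(.568,.298),'green':(.449,.277),'yellow':(.4727,.159)}
for col in HUE:
  for a,q in blobs(im,col,300):
    print(col,int(a),q.mean(0),np.round(circ(cast(c,q,.084)),4))
  x,y=J[col];print('  knobtop expect',proj(c,[x,y,.133]).round(1))
```

```text
32.65 [0.51390838 0.25833896 0.30880986] [ 0.32398696  0.628582   -0.51747382] 0.04236091159761253
red 2638 [253.24522293 219.77070064] [0.597  0.1665 0.0409]
  knobtop expect [[242.2 243.7]]
blue 3619 [353.07834101 206.97235023] [0.5659 0.2982 0.0439]
  knobtop expect [[356.4 221.6]]
green 4680 [336.71232877 106.83105023] [0.4478 0.2772 0.0435]
  knobtop expect [[338.8 110.2]]
yellow 4643 [234.39269406 128.7716895 ] [0.4724 0.1587 0.0444]
  knobtop expect [[223.5 133.9]]
```

View pics/w10.png

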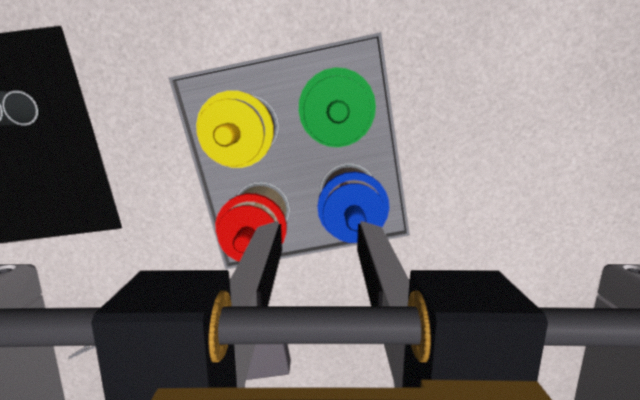

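View pics/c7.png

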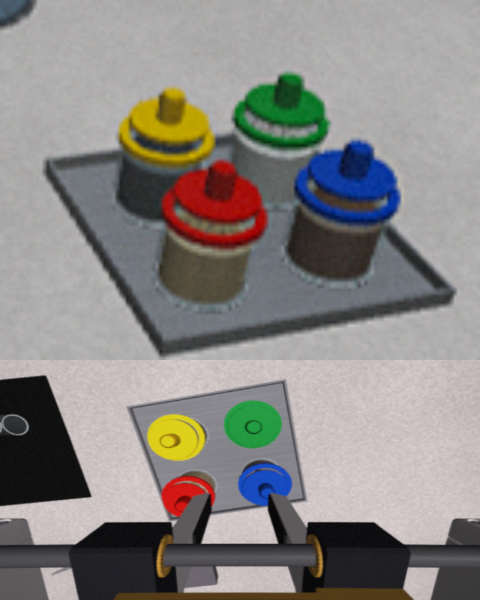

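Run:
```python
from h import *
im=grab_frame('scene');c=get_calibration('scene')
J={'red':(.594,.1712),'blue':(.568,.298),'green':(.449,.277),'yellow':(.4727,.159)}
S=5;x0,y0=380,150
big=cv2.resize(im[y0:y0+110,x0:x0+120],None,fx=S,fy=S,interpolation=cv2.INTER_CUBIC)
t=np.linspace(0,2*np.pi,60)
for x,y in J.values():
  for r,z in ((.037,.105),(.012,.133)):
    u=proj(c,np.c_[x+r*np.cos(t),y+r*np.sin(t),0*t+z])
    cv2.polylines(big,[(((u-[x0,y0])+.5)*S).astype(np.int32)],True,(255,255,255),1)
cv2.imwrite('pics/s9.png',big)
im0=cv2.imread('pics/scene0.png')
d=cv2.absdiff(im,im0)[170:250,215:345].max(2)
d0=np.vstack([im0[170:250,215:345],im[170:250,215:345]]);cv2.imwrite('pics/m9.png',cv2.resize(d0,None,fx=3.5,fy=3.5))
```

```text
(no output)
```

View pics/s9.png

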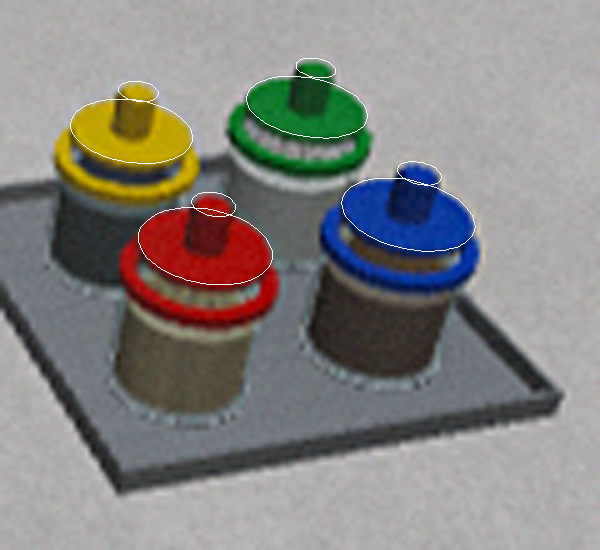

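View pics/m9.png

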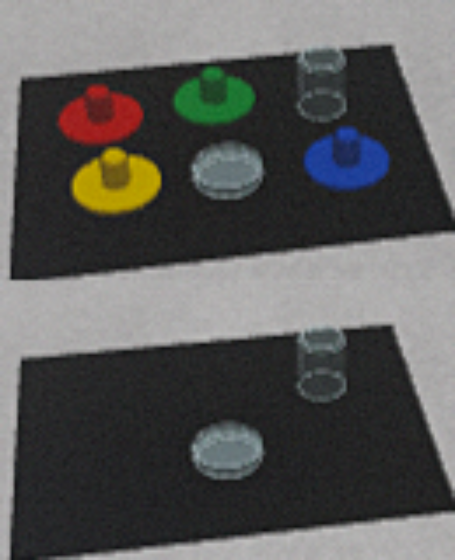

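All four lids coincide with the expected flat, seated outlines (within about 1 px); the dish and beaker are unmoved.

Run:
```python
from cell import *
print(close_job(), observe()['time'])
```

```text
the job is handed in; nothing more can be done
the job is handed in; nothing more can be done
```

All four lids (blue, green, red, yellow) are on the jars of their own colour, and I handed the job in at about 33 s of the 104 s limit. For blue I took the small lid on the mat and left the two larger ones alone.

**Lids:** In the last scene picture, all four discs and knobs match the outlines of flat, centred, seated lids to about 1 px (2–3 mm). The knob tops in the last wrist picture are also about where expected.

**Jars, dish and beaker:** In the later pictures the jars stand where they did at the start. The Petri dish and beaker look the same in the before and after pictures.

**Forces:** Each lid touched down with about 4–8 N before I let go, well under the limits.

No check failed. My centre estimates from the three cameras differed by 1–3 mm. The fit of each held lid put it about 1–2.5 mm off the tool centre. I allowed for that when placing, and it is well inside the 9 mm allowed. `close_job()` reports no verdict, so I can't confirm the judged result.

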